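# Roll the colour tags flush in a shelf rail

## Task

The coloured tags in the shelf rail stand proud: take the spring press roller by its orange grip, set its wheel down on one end of the rail and roll it along the row with steady, moderate pressure until all eight tags are flush with the rail. Once it has begun to press tags home, do not lift it off until every tag is flush; never bottom out its spring or push on the rail or tags with the gripper. Then set the roller back upright in its cradle, fully down on the rim, let go, and leave everything else where it is.

Things in the scene. Friction and masses are not known exactly. Their poses are not given: they have to be found in the camera images.
- presser: Press roller, 0.41 kg: orange grip (28 mm along x, 44 along y, z = 14 to 72) on a black plate (72 along x, 88 along y, 14 thick); sprung white wheel below, 40 mm across, 44 wide, axle along y: it rolls along x. Origin: centre of the plate's underside, z up. At the start the plate rests on the cradle's rim, the wheel hanging inside.
- presser_grip (a point): Middle of the orange grip, 47 mm above the presser's origin.
- presser_foot (a point): Lowest point of the wheel when the spring is relaxed, 45 mm below the presser's origin (fixed to the plate; does not rise with the wheel).
- presser_spring (a joint): How far the wheel is pushed up into the presser: 0 relaxed, 0.014 m bottomed out. Force is 3 N + 1 N per mm.
- tag_rail: Fixed board 290 (along x) x 100 mm with an aluminium rail 240 x 54 on it, rail top at 38 mm; origin: centre of the underside, on the table. Eight coloured tags (18.6 mm along x, 30 wide, 20 apart) in a row along x; beyond each end of the row the rail top is bare for 40 mm. A tag needs 6 N to move and stays where left. Steel blocks 28 mm high stand beyond the rail ends.
- row_a (a point): Centre line of the rail's top, at the outer edge of tag 0 (80 mm along -x of tag_rail), at flush height (38 mm).
- row_b (a point): The same at the outer edge of tag 7 (80 mm along +x).
- cradle: Fixed grey open box, the roller's rest: outside 64 mm along x, 80 along y, 55 high, walls 6 mm, on a dark foot plate 120 x 120; opening 52 x 68 mm. Origin: centre of its underside, on the table. The presser stands in it with its x axis along the cradle's x (either way round); then its origin is 55 mm above the cradle's.
- tag0 (a joint): Depth of tag 0 (its centre -70 mm along x of tag_rail): 0 = 5 mm proud of the rail, 0.005 m = flush.
- tag1 (a joint): Depth of tag 1 (its centre -50 mm along x of tag_rail): 0 = 5 mm proud of the rail, 0.005 m = flush.
- tag2 (a joint): Depth of tag 2 (its centre -30 mm along x of tag_rail): 0 = 5 mm proud of the rail, 0.005 m = flush.
- tag3 (a joint): Depth of tag 3 (its centre -10 mm along x of tag_rail): 0 = 5 mm proud of the rail, 0.005 m = flush.
- tag4 (a joint): Depth of tag 4 (its centre 10 mm along x of tag_rail): 0 = 5 mm proud of the rail, 0.005 m = flush.
- tag5 (a joint): Depth of tag 5 (its centre 30 mm along x of tag_rail): 0 = 5 mm proud of the rail, 0.005 m = flush.
- tag6 (a joint): Depth of tag 6 (its centre 50 mm along x of tag_rail): 0 = 5 mm proud of the rail, 0.005 m = flush.
- tag7 (a joint): Depth of tag 7 (its centre 70 mm along x of tag_rail): 0 = 5 mm proud of the rail, 0.005 m = flush.
- tape: Bystander, to be left alone: roll of green tape lying flat, 90 mm across and 24 high, sizes in mm; origin at the centre of its underside.
- carton: Bystander, to be left alone: small cardboard carton 60x90x50 mm; origin at the centre of its underside.
- spool: Bystander, to be left alone: black and grey spool standing on its flange, 90 mm across and 52 high, sizes in mm; origin at the centre of its underside.
- driver: Bystander, to be left alone: screwdriver lying on the table; origin at the middle of its length.
- jar: Bystander, to be left alone: jar with white lid, 70 mm across, 90 high, sizes in mm; origin at the centre of its underside.
- sleeve: Bystander, to be left alone: small white paper-covered box 70x50x35 mm; origin at the centre of its underside.
- gearbox: Bystander, to be left alone: small valve actuator, dark steel body 70x90x60 with a round hub, 80 high, sizes in mm; origin at the centre of its underside.
Things that resemble listed ones, but are neither listed nor needed, are in the scene too. What is shaped like the cradle but blue or pink is not meant. Leave any pink or yellow look-alike of the presser alone.

How it is judged:
On the way, in this order (a step that is already met when the one before it is completed fails the run):
1. the press roller is lifted out of its cradle (z of presser in the frame of cradle above 0.085 m), for 0.1 s.
2. all eight tags are flush (within 1.5 mm) (value of joint each of tag0, tag1, tag2, tag3, tag4, tag5, tag6, tag7 above 0.0035 m), for 0.2 s.
At the end, for the whole second after the job is handed in: All eight tags are within 1.5 mm of flush, and the press roller stands upright (within 0.1 rad) and at rest in its cradle, its plate down on the rim (origin 50 to 60 mm above the cradle's and within 14 mm of its axis, turned no more than 0.3 rad from it), released (all of step 2 and horizontal distance between presser and cradle below 0.014 m and z of presser in the frame of cradle between 0.05 and 0.06 m and angle between presser's own z axis and vertical below 0.1 rad and angle between the x axis of presser and the x axis of cradle, either way round below 0.3 rad and linear speed of presser below 0.02 m/s); the robot touches nothing.
It fails at once if the roller is raised more than 30 mm off the rail after some tags are flush and before all are (value of joint any of tag0, tag1, tag2, tag3, tag4, tag5, tag6, tag7 above 0.0035 m and not (value of joint each of tag0, tag1, tag2, tag3, tag4, tag5, tag6, tag7 above 0.0035 m) and z of presser_foot in the frame of tag_rail above 0.068 m).
It fails at once if the roller's spring is bottomed out (pushed in more than 13.2 mm) (value of joint presser_spring above 0.0132 m).
It fails at once if the gripper or arm pushes on the rail or its tags (contact force between any of the arm, the fingers and tag_rail above 2 N).
It fails at once if a bystander is moved more than 30 mm (distance of any of tape, carton, spool, driver, jar, sleeve, gearbox from where it was at the start of the episode above 0.03 m).
It also fails if it takes over 53 s, if anything falls off the work surface, if the arm or the gripper's body presses on something with over 40 N, if the wrist force passes 120 N, or if a joint passes its speed limit or range.

## Robot

A 6-joint arm with a two-finger parallel gripper is mounted at the origin on the work surface. World frame = base frame: x ahead of the robot, y to its left, z up, the work surface at z = 0. Lengths are in m, angles in rad, forces in N, time in s.
With the tool pointing down it reaches from about 0.4 to 0.825 m from the base axis. Payload 7 kg.
Tool frame: the origin (TCP) lies at the very end of the fingers, on their centre line; the grasp point (between the pads) lies 19 mm behind it; z points along the fingers, y is the line along which they close (so a half turn about z gives the same grasp; the last joint's range is limited). The gripper opens to 88 mm and grips with 3 to 60 N. Pads are 19 mm wide; open, the fingers measure 130 mm over their backs; the gripper's body (78 mm by 193 mm) begins 47 mm behind the grasp point.
Start: joints at [1.585, 0.359, 0.012, 0, -1.224, -0.288], TCP at [0.183, 0.65, 0.2] pointing down, gripper open.
Joint ranges: [-3.07, 3.07], [-1.43, 2.12], [-1.02, 1.25], [-3.03, 1.67], [-3.05, -0], [-3.03, 3.03]. Speed limits (rad/s): [2.39, 2.39, 3.01, 3.14, 3.14, 3.14].

## Interface

Orientations are given as [roll, pitch, yaw] about the fixed x, y, z axes, in that order (R = Rz(yaw) Ry(pitch) Rx(roll)).
In Python, from station import * gives the robot as it stands.
- The arm moves only by the tool servo_tool, never from a script. Its argument "moves" is a list of rows, each an object of numbers: "jaw": the opening, from 0 (shut) to 1 (fully open); "dx", "dy", "dz": the shift along the world's x, y, z in m; "roll": the turn about the world's z in degrees. A call has exactly 10 rows; each row shifts and turns the commanded pose from where the row before left it; what a row does not reach is not made up. A row lasts 1/8 s, in which the tool goes at most 62.5 mm and 10.7 degrees, less where a joint would pass 70% of its speed; a pose out of reach is approached as far as the arm can. A call with a gripper value outside its range is refused whole. The fingers move at their own pace and stop on an object; "newtons" is the grip in N (left out, the last holds). Time passes only in rows, so rows that do not move let the fingers close, or fill a call up. It gives the time, the measured TCP pose, the force, the opening and the grip force at its end, in the units of the state.
- get_state(): the state, without advancing time (a new reading comes with each control period).
- grab_frame(name): name is "side" or "top"; returns (picture, depth): 400x640x3 uint8, red, green, blue; 400x640 float32, m along the optical axis (not along the pixel's ray), 0 where there is no reading.
- calibration(name): a dict with "intrinsics" (3x3 intrinsics, pixels), "k1" (the pictures are not rectified: a ray, as slopes to the right and down, at radius r is drawn at 1 + k1 r^2 times it, then the intrinsics apply), "R" (3x3) and "t" (3): a world point X has camera coordinates R X + t. Camera axes: x right, y down, z forward; pixel columns grow to the right and rows downward; lengths in m; the calibration is good to about 2 mm. A picture is of the moment at which its call begins. calibration takes no time and is no camera call.
- job_done(): hands the job in; it is judged then, once.
The state is a dict: "t": time; "q": joint angles; "qd": joint speeds; "joint_efforts": joint torques, N m; "eef_pos": TCP position; "ee_rot": TCP orientation; "force": force on the tool from outside, world axes, zero at the start; "moment": the same for the moment, N m; "width": finger opening in m; "gripper_force": force on a finger pad.
Only numpy, scipy, OpenCV 4.12 (cv2) and the standard library are available. Lean on these libraries where they do the work, as an engineer would, in place of code of your own. Each camera call takes 0.05 s, during which the arm holds its last target. There are 200 camera calls.

## Working session

There is one attempt and no reset: what is moved stays moved. The work goes in short steps, Python scripts to look and compute and a tool call to move; the robot and the scene stay as the last step left them, time stands still between calls to the robot, and variables do not carry over. Pictures are saved under pics/ and viewed, at most 10 in all, crops included, and the job is handed in when it is done.

Besides the shell and the picture viewer there is one more tool, called after "Emit:" as name(argument=value, ...), one argument or row to a line, values as JSON. servo_tool: Moves the arm, as the interface text tells. Its arguments: {"type":"object","properties":{"moves":{"type":"array","items":{"type":"object","properties":{"jaw":{"type":"number"},"dx":{"type":"number"},"dy":{"type":"number"},"dz":{"type":"number"},"roll":{"type":"number"}}}},"newtons":{"type":"number"}},"required":["moves"]}

```bash
mkdir -p pics; cat > h.py <<'E'
from station import *
import numpy as np, cv2
def world(name,depth,px):
    c=calibration(name);K=np.array(c["intrinsics"]);R=np.array(c["R"]);t=np.array(c["t"])
    px=np.atleast_2d(px).astype(float)
    r=cv2.undistortPoints(px[:,None],K,np.array([c["k1"],0,0,0.]))[:,0]
    d=depth if np.ndim(depth) else np.full(len(px),depth)
    return (np.c_[r,np.ones(len(r))]*np.asarray(d)[:,None]-t)@R
def cloud(name,depth,mask):
    v,u=np.nonzero(mask&(depth>0)); return world(name,depth[v,u],np.c_[u,v])
E
python3 - <<'E'
from h import *
for n in("top","side"):
    p,d=grab_frame(n);np.savez(n+"0.npz",p=p,d=d);cv2.imwrite(f"pics/{n}0.png",p[...,::-1])
    c=calibration(n);print(n,c["intrinsics"],c["k1"],-np.array(c["R"]).T@c["t"])
s=get_state();print(s["t"],s["eef_pos"],s["ee_rot"],s["width"])
E
```

```text
top [[451.86377693   0.         318.50099452]
 [  0.         451.86377693 200.86132762]
 [  0.           0.           1.        ]] -0.06628072049224312 [0.35332287 0.01941976 1.45362576]
side [[366.31634766   0.         317.07302568]
 [  0.         366.31634766 197.06830466]
 [  0.           0.           1.        ]] -0.04650073674165159 [ 0.08652636 -0.69345369  0.81876509]
0.1 [0.18240501 0.64940098 0.19870361] [ 3.14010733e+00 -1.50432999e-04 -2.73856081e-01] 0.08773248647558388
```

View pics/top0.png

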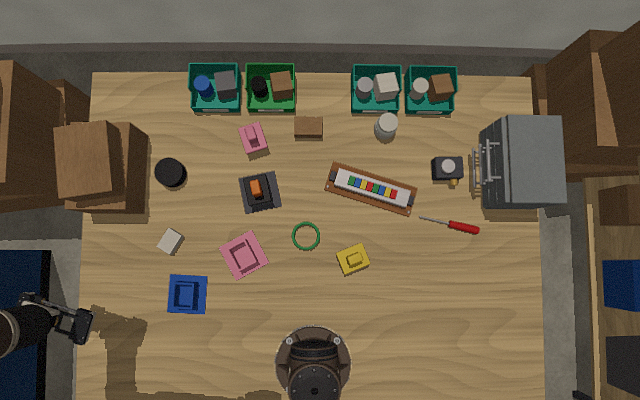

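View pics/side0.png

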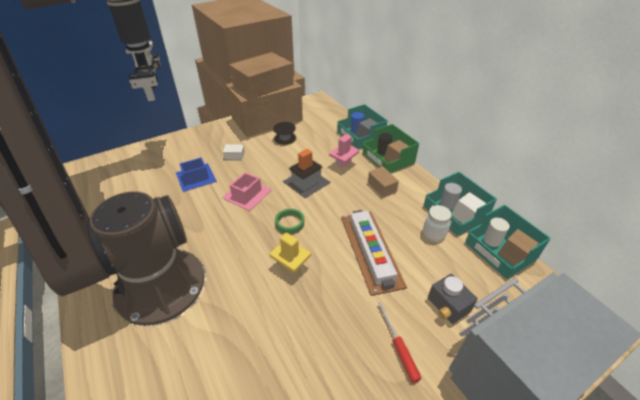

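The top view shows the orange grip at about (256,190) on the grey cradle. The rail runs from (332,180) to (413,200), with tape at (306,236) and the carton at (308,127).

```bash
cat >> h.py <<'E'
def plane(name,px,z):
    c=calibration(name);o=-np.array(c["R"]).T@np.array(c["t"])
    w=world(name,1.0,px)-o; return o+w*((z-o[2])/w[:,2])[:,None]
def hsv(p): return cv2.cvtColor(p,cv2.COLOR_RGB2HSV)
def rect(w):
    (c,s,a)=cv2.minAreaRect((w[:,:2]*1000).astype(np.float32)); return np.round(c,1),np.round(s,1),round(a,1)
E
python3 - <<'E'
from h import *
f=np.load("top0.npz");p,d=f["p"],f["d"];H=hsv(p)
roi=np.zeros(d.shape,bool);roi[160:225,230:290]=1
org=roi&(H[...,0]<15)&(H[...,1]>180)&(H[...,2]>90)
w=cloud("top",d,org);print("orange n",len(w),"z pct",np.percentile(w[:,2],[5,50,95]).round(3))
v,u=np.nonzero(org);wd=w[:,2]>0.115;vv,uu=np.nonzero(org&(d>0));uvt=np.c_[uu,vv][wd]
print("orange top",rect(plane("top",uvt,.127)),rect(w[wd]),len(uvt))
# foot + plate: low saturation
g=roi&(H[...,1]<90)&(H[...,2]<110)
vv,uu=np.nonzero(g&(d>0));w=world("top",d[vv,uu],np.c_[uu,vv])
for lo,hi,z in((-.01,.03,None),(.06,.08,.069)):
    m=(w[:,2]>lo)&(w[:,2]<hi);print(lo,m.sum(),np.median(w[m,2]),rect(w[m]))
roi[:]=0;roi[155:222,318:425]=1
w=cloud("top",d,roi);h=w[:,2]
a=roi&(d>0);vv,uu=np.nonzero(a)
for lo,hi in((.008,.06),(.03,.06)):
    m=(h>lo)&(h<hi);print("rail",lo,m.sum(),np.median(h[m]),rect(w[m]))
tg=roi&(H[...,1]>150)&((H[...,0]>20)|(H[...,0]<5)|(H[...,0]>172))&(H[...,2]>70)
n,l,st,ce=cv2.connectedComponentsWithStats(tg.astype(np.uint8))
for i in range(1,n):
    if st[i,4]>12: print(st[i],H[int(ce[i][1]),int(ce[i][0])],plane("top",ce[i],.043)[0].round(4),np.median(cloud("top",d,l==i)[:,2]).round(3))
b=np.array(roi&(H[...,1]<60)&(H[...,2]>140));print("white",rect(plane("top",np.argwhere(b)[:,::-1],.038)))
E
```

```text
orange n 73 z pct [0.122 0.126 0.131]
orange top (array([540.9, 174.2]), array([42.9, 26.2]), 13.4) (array([541.1, 174.5]), array([42.4, 26.1]), 12.0) 72
-0.01 684 0.004732504178127084 (array([541.6, 173.1]), array([119.2, 120.7]), 12.7)
0.06 455 0.06922609117570913 (array([542.3, 174.6]), array([88.5, 72.8]), 12.9)
rail 0.008 2265 0.035523115655852665 (array([ 556.7, -187.6]), array([216.4, 343.3]), 0.2)
rail 0.03 1314 0.03991935779978227 (array([ 554.7, -188.9]), array([275.1,  55.4]), 72.7)
[354 178  22  14 162] [ 24 164 177] [ 0.5618 -0.1597  0.043 ] 0.043
[378 186  19  13 151] [ 23 164 177] [ 0.5386 -0.2337  0.043 ] 0.043
white (array([ 541.5, -205.4]), array([320. ,  71.6]), 72.9)
```

```bash
python3 - <<'E'
from h import *
f=np.load("top0.npz");p,d=f["p"],f["d"];H=hsv(p)
cv2.imwrite("pics/railcrop.png",cv2.resize(p[150:225,315:430,::-1],None,fx=6,fy=6,interpolation=cv2.INTER_NEAREST))
roi=np.zeros(d.shape,bool);roi[155:222,318:425]=1
vv,uu=np.nonzero(roi&(d>0));w=world("top",d[vv,uu],np.c_[uu,vv]);h=w[:,2];hs=H[vv,uu]
a=np.deg2rad(72.7);ex=np.array([np.cos(a),np.sin(a)]);ey=np.array([-ex[1],ex[0]])
q=(w[:,:2]-[.5547,-.1889])@np.c_[ex,ey]*1000
near=(abs(q[:,1])<20)
for s in range(-165,166,10):
    m=near&(abs(q[:,0]-s)<5)
    if m.sum():print(s,m.sum(),(np.median(h[m])*1000).round(1),np.median(hs[m],0))
m=(h>.033)&(h<.06)&(abs(q[:,0])<115);print("z>33",rect(w[m]),np.percentile(q[m,1],[0,1,50,99,100]).round(1))
m&=(hs[:,1]>110)&(abs(q[:,1])<20);print("tags",rect(w[m]),np.percentile(q[m,0],[0,2,50,98,100]).round(1),np.median(h[m]))
m=(h>.006)&(h<.06)&(abs(q[:,0])<170)&(abs(q[:,1])<60);print("board",rect(w[m]))
E
```

```text
-165 37 -0.6 [ 19. 101. 152.]
-155 37 1.7 [ 18. 101. 152.]
-145 25 2.1 [ 18. 109. 148.]
-135 34 26.9 [60.  32.5 67. ]
-125 30 28.6 [132.   15.   65.5]
-115 35 38.2 [ 13.  19. 170.]
-105 36 38.9 [ 13.  19. 169.]
-95 40 39.0 [ 13.  19. 171.]
-85 40 38.9 [ 14.  17. 173.]
-75 37 41.8 [  2. 126. 159.]
-65 41 44.5 [  1. 188. 164.]
-55 38 41.8 [ 24.  172.  165.5]
-45 38 41.5 [ 24. 167. 176.]
-35 36 42.5 [108.  169.5 143.5]
-25 38 41.9 [108.  162.5 145.5]
-15 42 41.6 [ 65.  139.5 114.5]
-5 37 41.9 [ 67. 143. 118.]
5 40 43.0 [  2.  190.  165.5]
15 38 43.2 [  1.  184.5 167. ]
25 42 41.3 [ 24.  162.5 166.5]
35 42 41.5 [ 24.  165.  179.5]
45 38 40.4 [108.  168.5 145. ]
55 40 42.3 [108. 160. 147.]
65 39 40.4 [ 64. 131. 117.]
75 40 42.6 [ 66. 138. 117.]
85 39 39.2 [ 10.  20. 181.]
95 40 38.7 [ 12.5  18.  180.5]
105 39 38.8 [ 13.  19. 180.]
115 38 40.3 [ 13.  17. 184.]
125 39 27.1 [16. 34. 67.]
135 38 28.2 [118.5  23.   72.5]
145 36 6.1 [ 14.  127.5 117.5]
155 37 0.1 [ 19.  99. 157.]
165 36 0.8 [ 19.  100.5 155. ]
z>33 (array([ 554.9, -189. ]), array([229.9,  55. ]), 72.7) [-27.7 -26.9   0.7  26.8  27.3]
tags (array([ 554. , -187.1]), array([157.9,  29.1]), 72.1) [-77.5 -73.7   0.5  77.7  80.5] 0.0429952446341658
board (array([ 554.5, -188.9]), array([338.4, 118.4]), 72.6)
```

View pics/railcrop.png

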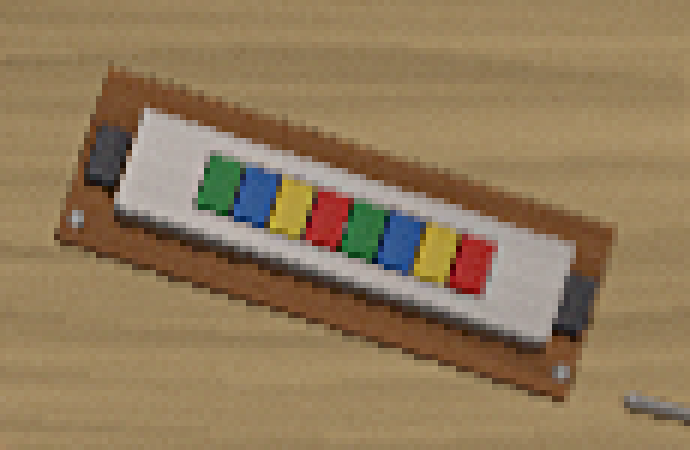

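The crop shows the rail with eight tags, green at left through red at right, and bare ends. Fit: centre (0.5548,-0.1888), axis 72.6°. The presser is at (0.542,0.1744) and its closing axis (x) is at 102.9°. I'll move above the grip now.

Emit:
servo_tool(
  moves=[
    {"dx":0.022,"dy":-0.03,"roll":2,"jaw":1},
    {"dx":0.022,"dy":-0.03,"roll":2,"jaw":1},
    {"dx":0.022,"dy":-0.03,"roll":2,"jaw":1},
    {"dx":0.022,"dy":-0.03,"roll":2,"jaw":1},
    {"dx":0.022,"dy":-0.03,"roll":2,"jaw":1},
    {"dx":0.022,"dy":-0.03,"roll":2,"jaw":1},
    {"dx":0.022,"dy":-0.03,"roll":2,"jaw":1},
    {"dx":0.022,"dy":-0.03,"roll":2,"jaw":1},
    {"dx":0.022,"dy":-0.03,"roll":2,"jaw":1},
    {"dx":0.022,"dy":-0.03,"roll":2,"jaw":1},
  ],
  newtons=40,
)

```text
$.moves[0]: bad value
```

Emit:
servo_tool(
  moves=[
    {"dx":0.022,"dy":-0.03,"dz":0,"roll":2,"jaw":1},
    {"dx":0.022,"dy":-0.03,"dz":0,"roll":2,"jaw":1},
    {"dx":0.022,"dy":-0.03,"dz":0,"roll":2,"jaw":1},
    {"dx":0.022,"dy":-0.03,"dz":0,"roll":2,"jaw":1},
    {"dx":0.022,"dy":-0.03,"dz":0,"roll":2,"jaw":1},
    {"dx":0.022,"dy":-0.03,"dz":0,"roll":2,"jaw":1},
    {"dx":0.022,"dy":-0.03,"dz":0,"roll":2,"jaw":1},
    {"dx":0.022,"dy":-0.03,"dz":0,"roll":2,"jaw":1},
    {"dx":0.022,"dy":-0.03,"dz":0,"roll":2,"jaw":1},
    {"dx":0.022,"dy":-0.03,"dz":0,"roll":2,"jaw":1},
  ],
  newtons=40,
)

```text
t: 1.35
eef_pos: [0.4029, 0.3486, 0.1993]
ee_rot: [3.141, 0.0, 0.077]
force: [-0.4, 0.4, 0.0]
width: 0.0877
gripper_force: 0.0
```

Emit:
servo_tool(
  moves=[
    {"dx":0.02,"dy":-0.025,"dz":0,"roll":1.2,"jaw":1},
    {"dx":0.02,"dy":-0.025,"dz":0,"roll":1.2,"jaw":1},
    {"dx":0.02,"dy":-0.025,"dz":0,"roll":1.2,"jaw":1},
    {"dx":0.02,"dy":-0.025,"dz":0,"roll":1.2,"jaw":1},
    {"dx":0.02,"dy":-0.025,"dz":0,"roll":1.2,"jaw":1},
    {"dx":0.02,"dy":-0.025,"dz":0,"roll":1.2,"jaw":1},
    {"dx":0.02,"dy":-0.025,"dz":0,"roll":1.2,"jaw":1},
    {"dx":0,"dy":0,"dz":0,"roll":0,"jaw":1},
    {"dx":0,"dy":0,"dz":0,"roll":0,"jaw":1},
    {"dx":0,"dy":0,"dz":0,"roll":0,"jaw":1},
  ],
)

```text
t: 2.6
eef_pos: [0.5421, 0.1753, 0.1995]
ee_rot: [-3.142, 0.0, 0.223]
force: [-0.5, -0.0, -0.4]
width: 0.0875
gripper_force: 0.0
```

```bash
python3 - <<'E'
from h import *
s=get_state();print(s["t"],s["eef_pos"],s["ee_rot"])
p,d=grab_frame("side");H=hsv(p)
m=np.zeros(d.shape,bool);m[120:190,270:340]=1
m&=(H[...,0]<15)&(H[...,1]>150);w=cloud("side",d,m);print(len(w),w.min(0),w.max(0),np.median(w,0))
cv2.imwrite("pics/s1.png",cv2.resize(p[60:220,200:420,::-1],None,fx=3,fy=3))
E
```

```text
2.6 [0.54213472 0.1753264  0.19952683] [-3.14153971e+00  1.06015224e-04  2.22530140e-01]
191 [0.51623039 0.15515178 0.07547226] [0.55694203 0.18666518 0.12881206] [0.53285982 0.16276341 0.10895383]
```

View pics/s1.png

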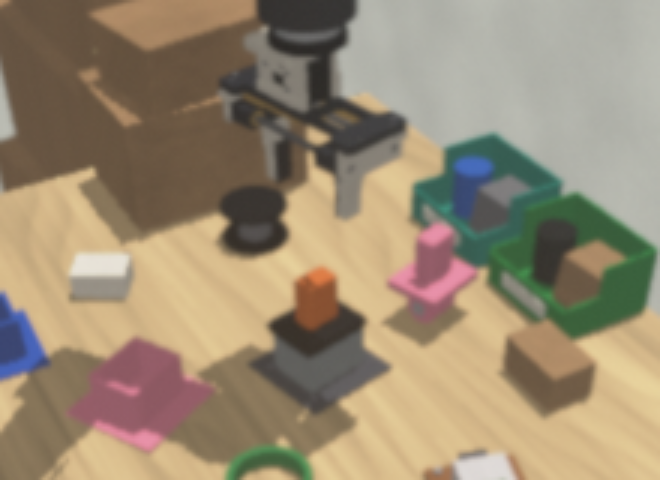

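The side view shows the open gripper straight above the orange grip, closing across its 28 mm side with nothing in the way. I'll descend and grasp.

Emit:
servo_tool(
  moves=[
    {"dx":0,"dy":-0.001,"dz":-0.02,"roll":0.1,"jaw":1},
    {"dx":0,"dy":0,"dz":-0.025,"roll":0,"jaw":1},
    {"dx":0,"dy":0,"dz":-0.025,"roll":0,"jaw":1},
    {"dx":0,"dy":0,"dz":-0.025,"roll":0,"jaw":1},
    {"dx":0,"dy":0,"dz":-0.02,"roll":0,"jaw":1},
    {"dx":0,"dy":0,"dz":0,"roll":0,"jaw":1},
    {"dx":0,"dy":0,"dz":0,"roll":0,"jaw":0.2},
    {"dx":0,"dy":0,"dz":0,"roll":0,"jaw":0.2},
    {"dx":0,"dy":0,"dz":0,"roll":0,"jaw":0.2},
    {"dx":0,"dy":0,"dz":0,"roll":0,"jaw":0.2},
  ],
  newtons=40,
)

```text
t: 3.9
eef_pos: [0.5427, 0.1739, 0.085]
ee_rot: [-3.141, -0.001, 0.224]
force: [-0.1, 0.4, 0.2]
width: 0.0531
gripper_force: 0.0
```

Still closing. I'll close further, then lift.

Emit:
servo_tool(
  moves=[
    {"dx":0,"dy":0,"dz":0,"roll":0,"jaw":0.1},
    {"dx":0,"dy":0,"dz":0,"roll":0,"jaw":0.1},
    {"dx":0,"dy":0,"dz":0,"roll":0,"jaw":0.1},
    {"dx":0,"dy":0,"dz":0,"roll":0,"jaw":0.1},
    {"dx":0,"dy":0,"dz":0,"roll":0,"jaw":0.1},
    {"dx":0,"dy":0,"dz":0,"roll":0,"jaw":0.1},
    {"dx":0,"dy":0,"dz":0.01,"roll":0,"jaw":0.1},
    {"dx":0,"dy":0,"dz":0.02,"roll":0,"jaw":0.1},
    {"dx":0,"dy":0,"dz":0.03,"roll":0,"jaw":0.1},
    {"dx":0,"dy":0,"dz":0.03,"roll":0,"jaw":0.1},
  ],
)

```text
t: 5.15
eef_pos: [0.5416, 0.1728, 0.1751]
ee_rot: [3.141, 0.002, 0.223]
force: [0.7, -0.0, -5.0]
width: 0.0278
gripper_force: 40.0
```

Emit:
servo_tool(
  moves=[
    {"dx":0.0043,"dy":-0.02,"dz":0.01,"roll":-3,"jaw":0.1},
    {"dx":0.0043,"dy":-0.03,"dz":0,"roll":-3,"jaw":0.1},
    {"dx":0.0043,"dy":-0.03,"dz":0,"roll":-3,"jaw":0.1},
    {"dx":0.0043,"dy":-0.03,"dz":0,"roll":-3,"jaw":0.1},
    {"dx":0.0043,"dy":-0.03,"dz":0,"roll":-3,"jaw":0.1},
    {"dx":0.0043,"dy":-0.03,"dz":0,"roll":-3,"jaw":0.1},
    {"dx":0.0043,"dy":-0.03,"dz":0,"roll":-3,"jaw":0.1},
    {"dx":0.0043,"dy":-0.03,"dz":0,"roll":-3,"jaw":0.1},
    {"dx":0.0043,"dy":-0.021,"dz":0,"roll":-3,"jaw":0.1},
    {"dx":0.0043,"dy":-0.015,"dz":0,"roll":-3,"jaw":0.1},
  ],
)

```text
t: 6.4
eef_pos: [0.5843, -0.0941, 0.1836]
ee_rot: [3.141, 0.002, -0.305]
force: [-0.2, -0.5, -4.4]
width: 0.028
gripper_force: 40.0
```

Emit:
servo_tool(
  moves=[
    {"dx":0,"dy":0,"dz":-0.02,"roll":-0.3,"jaw":0.1},
    {"dx":0,"dy":0,"dz":-0.02,"roll":0,"jaw":0.1},
    {"dx":0,"dy":0,"dz":-0.01,"roll":0,"jaw":0.1},
    {"dx":0,"dy":0,"dz":0,"roll":0,"jaw":0.1},
    {"dx":0,"dy":0,"dz":0,"roll":0,"jaw":0.1},
    {"dx":0,"dy":0,"dz":0,"roll":0,"jaw":0.1},
    {"dx":0,"dy":0,"dz":0,"roll":0,"jaw":0.1},
    {"dx":0,"dy":0,"dz":0,"roll":0,"jaw":0.1},
    {"dx":0,"dy":0,"dz":0,"roll":0,"jaw":0.1},
    {"dx":0,"dy":0,"dz":0,"roll":0,"jaw":0.1},
  ],
)

```text
t: 7.65
eef_pos: [0.5855, -0.0921, 0.1346]
ee_rot: [-3.142, -0.0, -0.305]
force: [-1.8, 0.3, -5.2]
width: 0.0276
gripper_force: 40.0
```

```bash
python3 - <<'E'
from h import *
s=get_state();print(s["t"],s["eef_pos"],s["ee_rot"],s["force"],s["moment"])
p,d=grab_frame("side")
cv2.imwrite("pics/s2.png",cv2.resize(p[100:300,290:450,::-1],None,fx=3,fy=3))
E
```

```text
7.65 [ 0.58553504 -0.0921478   0.13456775] [-3.14156861e+00 -3.11780877e-05 -3.05178381e-01] [-1.75381043  0.31807267 -5.18729393] [-0.06946724  0.00867298  0.02604074]
```

View pics/s2.png

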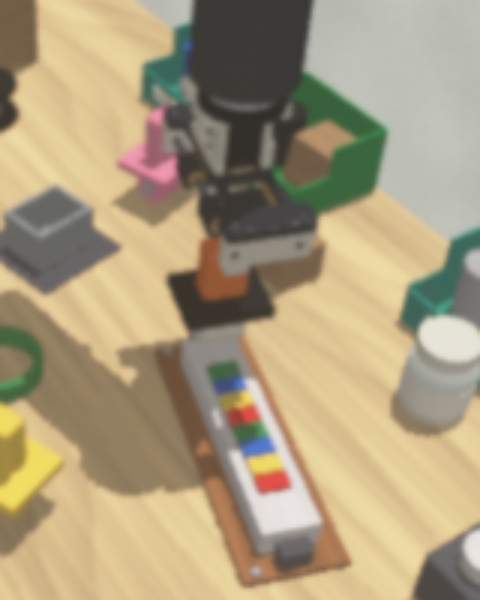

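The side view shows the roller held upright, its plate in line with the rail and the wheel above the bare end. I'll lower it to first contact.

Emit:
servo_tool(
  moves=[
    {"dx":0,"dy":0,"dz":-0.008,"roll":0,"jaw":0.1},
    {"dx":0,"dy":0,"dz":-0.008,"roll":0,"jaw":0.1},
    {"dx":0,"dy":0,"dz":-0.003,"roll":0,"jaw":0.1},
    {"dx":0,"dy":0,"dz":-0.003,"roll":0,"jaw":0.1},
    {"dx":0,"dy":0,"dz":-0.003,"roll":0,"jaw":0.1},
    {"dx":0,"dy":0,"dz":0,"roll":0,"jaw":0.1},
    {"dx":0,"dy":0,"dz":0,"roll":0,"jaw":0.1},
    {"dx":0,"dy":0,"dz":0,"roll":0,"jaw":0.1},
    {"dx":0,"dy":0,"dz":0,"roll":0,"jaw":0.1},
    {"dx":0,"dy":0,"dz":0,"roll":0,"jaw":0.1},
  ],
)

```text
t: 8.95
eef_pos: [0.5857, -0.0922, 0.1097]
ee_rot: [-3.141, -0.0, -0.305]
force: [-1.6, 0.5, 1.2]
width: 0.0275
gripper_force: 40.0
```

Emit:
servo_tool(
  moves=[
    {"dx":0,"dy":0,"dz":-0.002,"roll":0,"jaw":0.1},
    {"dx":0,"dy":0,"dz":-0.002,"roll":0,"jaw":0.1},
    {"dx":0,"dy":0,"dz":0,"roll":0,"jaw":0.1},
    {"dx":0,"dy":0,"dz":0,"roll":0,"jaw":0.1},
    {"dx":0,"dy":0,"dz":0,"roll":0,"jaw":0.1},
    {"dx":0,"dy":0,"dz":0,"roll":0,"jaw":0.1},
    {"dx":0,"dy":0,"dz":0,"roll":0,"jaw":0.1},
    {"dx":0,"dy":0,"dz":0,"roll":0,"jaw":0.1},
    {"dx":0,"dy":0,"dz":0,"roll":0,"jaw":0.1},
    {"dx":0,"dy":0,"dz":0,"roll":0,"jaw":0.1},
  ],
)

```text
t: 10.2
eef_pos: [0.5858, -0.0922, 0.1059]
ee_rot: [-3.142, -0.001, -0.305]
force: [-1.6, 0.2, 6.1]
width: 0.0273
gripper_force: 40.0
```

Emit:
servo_tool(
  moves=[
    {"dx":-0.0018,"dy":-0.0057,"dz":0,"roll":0,"jaw":0.1},
    {"dx":-0.0018,"dy":-0.0057,"dz":0,"roll":0,"jaw":0.1},
    {"dx":-0.0018,"dy":-0.0057,"dz":0,"roll":0,"jaw":0.1},
    {"dx":-0.0018,"dy":-0.0057,"dz":0,"roll":0,"jaw":0.1},
    {"dx":-0.0018,"dy":-0.0057,"dz":0,"roll":0,"jaw":0.1},
    {"dx":-0.0018,"dy":-0.0057,"dz":0,"roll":0,"jaw":0.1},
    {"dx":-0.0018,"dy":-0.0057,"dz":0,"roll":0,"jaw":0.1},
    {"dx":-0.0018,"dy":-0.0057,"dz":0,"roll":0,"jaw":0.1},
    {"dx":-0.0018,"dy":-0.0057,"dz":0,"roll":0,"jaw":0.1},
    {"dx":-0.0018,"dy":-0.0057,"dz":0,"roll":0,"jaw":0.1},
  ],
)

```text
t: 11.45
eef_pos: [0.5683, -0.1489, 0.106]
ee_rot: [-3.141, -0.001, -0.305]
force: [-0.5, 1.1, 5.6]
width: 0.0275
gripper_force: 40.0
```

```bash
python3 - <<'E'
from h import *
p,d=grab_frame("side")
cv2.imwrite("pics/s3.png",cv2.resize(p[180:300,330:430,::-1],None,fx=5,fy=5))
E
```

```text
(no output)
```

View pics/s3.png

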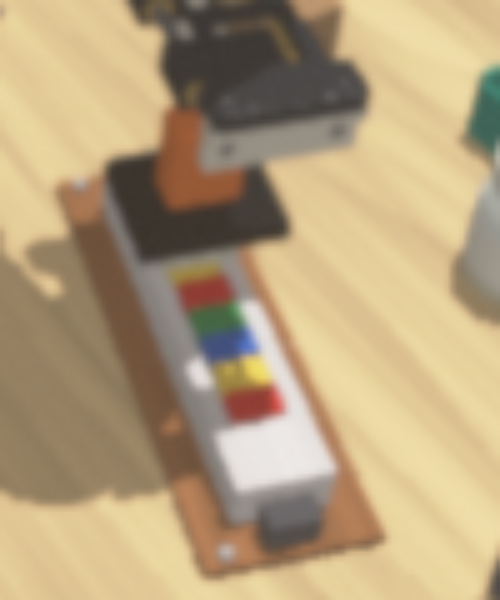

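The roller is upright on the rail with its plate over the first tags, and the rest still stand proud. I'll keep rolling to the far bare end.

Emit:
servo_tool(
  moves=[
    {"dx":-0.0018,"dy":-0.0057,"dz":0,"roll":0,"jaw":0.1},
    {"dx":-0.0018,"dy":-0.0057,"dz":0,"roll":0,"jaw":0.1},
    {"dx":-0.0018,"dy":-0.0057,"dz":0,"roll":0,"jaw":0.1},
    {"dx":-0.0018,"dy":-0.0057,"dz":0,"roll":0,"jaw":0.1},
    {"dx":-0.0018,"dy":-0.0057,"dz":0,"roll":0,"jaw":0.1},
    {"dx":-0.0018,"dy":-0.0057,"dz":0,"roll":0,"jaw":0.1},
    {"dx":-0.0018,"dy":-0.0057,"dz":0,"roll":0,"jaw":0.1},
    {"dx":-0.0018,"dy":-0.0057,"dz":0,"roll":0,"jaw":0.1},
    {"dx":-0.0018,"dy":-0.0057,"dz":0,"roll":0,"jaw":0.1},
    {"dx":-0.0018,"dy":-0.0057,"dz":0,"roll":0,"jaw":0.1},
  ],
)

```text
t: 12.75
eef_pos: [0.5503, -0.206, 0.106]
ee_rot: [-3.141, -0.001, -0.305]
force: [-0.7, 2.1, 4.6]
width: 0.0278
gripper_force: 40.0
```

Emit:
servo_tool(
  moves=[
    {"dx":-0.0018,"dy":-0.0057,"dz":0,"roll":0,"jaw":0.1},
    {"dx":-0.0018,"dy":-0.0057,"dz":0,"roll":0,"jaw":0.1},
    {"dx":-0.0018,"dy":-0.0057,"dz":0,"roll":0,"jaw":0.1},
    {"dx":-0.0018,"dy":-0.0057,"dz":0,"roll":0,"jaw":0.1},
    {"dx":-0.0018,"dy":-0.0057,"dz":0,"roll":0,"jaw":0.1},
    {"dx":-0.0018,"dy":-0.0057,"dz":0,"roll":0,"jaw":0.1},
    {"dx":-0.0018,"dy":-0.0057,"dz":0,"roll":0,"jaw":0.1},
    {"dx":-0.0018,"dy":-0.0057,"dz":0,"roll":0,"jaw":0.1},
    {"dx":-0.0018,"dy":-0.0057,"dz":0,"roll":0,"jaw":0.1},
    {"dx":-0.0018,"dy":-0.0057,"dz":0,"roll":0,"jaw":0.1},
  ],
)

```text
t: 14.0
eef_pos: [0.5322, -0.2636, 0.1061]
ee_rot: [3.141, -0.002, -0.305]
force: [-0.2, 0.0, 5.1]
width: 0.0276
gripper_force: 40.0
```

Emit:
servo_tool(
  moves=[
    {"dx":-0.0018,"dy":-0.0057,"dz":0,"roll":0,"jaw":0.1},
    {"dx":-0.0018,"dy":-0.0057,"dz":0,"roll":0,"jaw":0.1},
    {"dx":-0.0018,"dy":-0.0057,"dz":0,"roll":0,"jaw":0.1},
    {"dx":-0.0012,"dy":-0.0038,"dz":0,"roll":0,"jaw":0.1},
    {"dx":0,"dy":0,"dz":0,"roll":0,"jaw":0.1},
    {"dx":0,"dy":0,"dz":0,"roll":0,"jaw":0.1},
    {"dx":0,"dy":0,"dz":0,"roll":0,"jaw":0.1},
    {"dx":0,"dy":0,"dz":0,"roll":0,"jaw":0.1},
    {"dx":0,"dy":0,"dz":0,"roll":0,"jaw":0.1},
    {"dx":0,"dy":0,"dz":0,"roll":0,"jaw":0.1},
  ],
)

```text
t: 15.25
eef_pos: [0.5256, -0.2845, 0.1062]
ee_rot: [3.141, -0.002, -0.305]
force: [-1.1, -0.4, 5.8]
width: 0.0277
gripper_force: 40.0
```

```bash
python3 - <<'E'
from h import *
ps=[grab_frame("top") for _ in range(3)];p=ps[0][0];d=np.median([x[1] for x in ps],0);H=hsv(p)
a=np.deg2rad(72.6);ex=np.array([np.cos(a),np.sin(a)]);ey=np.array([-ex[1],ex[0]])
roi=np.zeros(d.shape,bool);roi[155:222,318:425]=1
vv,uu=np.nonzero(roi&(d>0));w=world("top",d[vv,uu],np.c_[uu,vv]);q=(w[:,:2]-[.5548,-.1888])@np.c_[ex,ey]*1000
for s in range(-110,111,20):
    r=abs(q[:,0]-s)<8
    m=r&(abs(q[:,1])<12);n=r&(abs(abs(q[:,1])-21)<4)
    print(s,m.sum(),np.median(w[m,2]).round(4),"rail",n.sum(),np.median(w[n,2]).round(4))
p,d=grab_frame("side")
a1=cv2.resize(p[170:300,330:430,::-1],None,fx=4,fy=4)
a0=cv2.resize(np.load("side0.npz")["p"][170:300,330:430,::-1],None,fx=4,fy=4)
cv2.imwrite("pics/s4.png",np.hstack([a0,a1]))
E
```

```text
-110 3 0.1525 rail 26 0.1185
-90 0 nan rail 22 0.1011
-70 15 0.0389 rail 26 0.0913
-50 26 0.2419 rail 48 0.2437
-30 55 0.5565 rail 55 0.5538
-10 33 0.5573 rail 51 0.5558
10 7 0.5578 rail 32 0.5572
30 0 nan rail 24 0.5612
50 0 nan rail 6 0.5601
70 0 nan rail 0 nan
90 0 nan rail 0 nan
110 0 nan rail 1 0.0379
  return _methods._mean(a, axis=axis, dtype=dtype,
  ret = ret.dtype.type(ret / rcount)
```

View pics/s4.png

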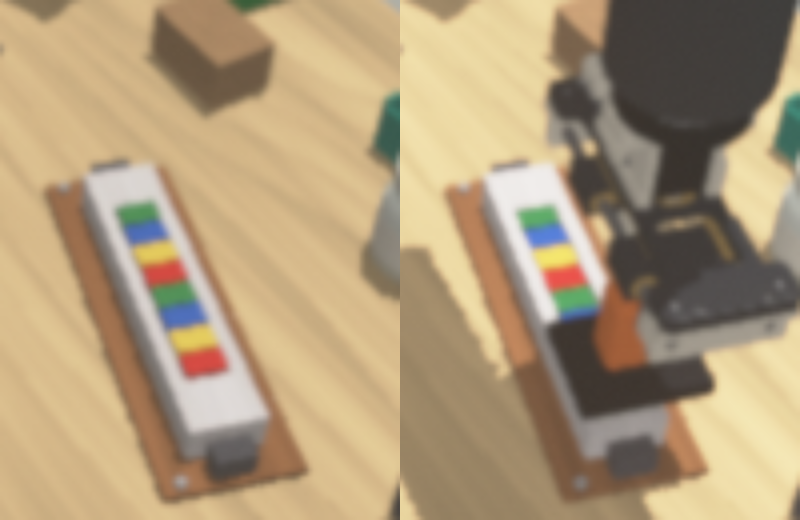

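Tags seen behind the roller look flush. Time is ample, so I'll roll back over the row without lifting, which makes sure of the tags and uncovers the far ones.

Emit:
servo_tool(
  moves=[
    {"dx":0.0018,"dy":0.0057,"dz":0,"roll":0,"jaw":0.1},
    {"dx":0.0018,"dy":0.0057,"dz":0,"roll":0,"jaw":0.1},
    {"dx":0.0018,"dy":0.0057,"dz":0,"roll":0,"jaw":0.1},
    {"dx":0.0018,"dy":0.0057,"dz":0,"roll":0,"jaw":0.1},
    {"dx":0.0018,"dy":0.0057,"dz":0,"roll":0,"jaw":0.1},
    {"dx":0.0018,"dy":0.0057,"dz":0,"roll":0,"jaw":0.1},
    {"dx":0.0018,"dy":0.0057,"dz":0,"roll":0,"jaw":0.1},
    {"dx":0.0018,"dy":0.0057,"dz":0,"roll":0,"jaw":0.1},
    {"dx":0.0018,"dy":0.0057,"dz":0,"roll":0,"jaw":0.1},
    {"dx":0.0018,"dy":0.0057,"dz":0,"roll":0,"jaw":0.1},
  ],
)

```text
t: 16.7
eef_pos: [0.5436, -0.2272, 0.1061]
ee_rot: [3.141, -0.001, -0.305]
force: [-0.3, -0.7, 5.7]
width: 0.0281
gripper_force: 40.0
```

Emit:
servo_tool(
  moves=[
    {"dx":0.0018,"dy":0.0057,"dz":0,"roll":0,"jaw":0.1},
    {"dx":0.0018,"dy":0.0057,"dz":0,"roll":0,"jaw":0.1},
    {"dx":0.0018,"dy":0.0057,"dz":0,"roll":0,"jaw":0.1},
    {"dx":0.0018,"dy":0.0057,"dz":0,"roll":0,"jaw":0.1},
    {"dx":0.0018,"dy":0.0057,"dz":0,"roll":0,"jaw":0.1},
    {"dx":0.0018,"dy":0.0057,"dz":0,"roll":0,"jaw":0.1},
    {"dx":0.0018,"dy":0.0057,"dz":0,"roll":0,"jaw":0.1},
    {"dx":0.0018,"dy":0.0057,"dz":0,"roll":0,"jaw":0.1},
    {"dx":0.0018,"dy":0.0057,"dz":0,"roll":0,"jaw":0.1},
    {"dx":0.0018,"dy":0.0057,"dz":0,"roll":0,"jaw":0.1},
  ],
)

```text
t: 17.95
eef_pos: [0.5616, -0.1701, 0.1061]
ee_rot: [3.141, -0.001, -0.305]
force: [-1.0, -0.3, 4.8]
width: 0.0276
gripper_force: 40.0
```

Emit:
servo_tool(
  moves=[
    {"dx":0.0018,"dy":0.0057,"dz":0,"roll":0,"jaw":0.1},
    {"dx":0.0018,"dy":0.0057,"dz":0,"roll":0,"jaw":0.1},
    {"dx":0.0018,"dy":0.0057,"dz":0,"roll":0,"jaw":0.1},
    {"dx":0.0018,"dy":0.0057,"dz":0,"roll":0,"jaw":0.1},
    {"dx":0.0018,"dy":0.0057,"dz":0,"roll":0,"jaw":0.1},
    {"dx":0.0018,"dy":0.0057,"dz":0,"roll":0,"jaw":0.1},
    {"dx":0.0018,"dy":0.0057,"dz":0,"roll":0,"jaw":0.1},
    {"dx":0.0018,"dy":0.0057,"dz":0,"roll":0,"jaw":0.1},
    {"dx":0.0018,"dy":0.0057,"dz":0,"roll":0,"jaw":0.1},
    {"dx":0.0018,"dy":0.0057,"dz":0,"roll":0,"jaw":0.1},
  ],
)

```text
t: 19.2
eef_pos: [0.5795, -0.113, 0.106]
ee_rot: [-3.142, -0.001, -0.305]
force: [-1.3, 0.9, 5.5]
width: 0.0274
gripper_force: 40.0
```

Emit:
servo_tool(
  moves=[
    {"dx":0.0018,"dy":0.0057,"dz":0,"roll":0,"jaw":0.1},
    {"dx":0.0018,"dy":0.0057,"dz":0,"roll":0,"jaw":0.1},
    {"dx":0.0006,"dy":0.0019,"dz":0,"roll":0,"jaw":0.1},
    {"dx":0,"dy":0,"dz":0,"roll":0,"jaw":0.1},
    {"dx":0,"dy":0,"dz":0,"roll":0,"jaw":0.1},
    {"dx":0,"dy":0,"dz":0,"roll":0,"jaw":0.1},
    {"dx":0,"dy":0,"dz":0,"roll":0,"jaw":0.1},
    {"dx":0,"dy":0,"dz":0,"roll":0,"jaw":0.1},
    {"dx":0,"dy":0,"dz":0,"roll":0,"jaw":0.1},
    {"dx":0,"dy":0,"dz":0,"roll":0,"jaw":0.1},
  ],
)

```text
t: 20.45
eef_pos: [0.5838, -0.0998, 0.1061]
ee_rot: [-3.141, -0.001, -0.305]
force: [-0.3, 1.0, 5.8]
width: 0.0278
gripper_force: 40.0
```

```bash
python3 - <<'E' 2>/dev/null
from h import *
a=np.deg2rad(72.6);ex=np.array([np.cos(a),np.sin(a)]);ey=np.array([-ex[1],ex[0]])
f=np.load("side0.npz")
ps=[grab_frame("side")[1] for _ in range(4)]
for nm,d in(("before",f["d"]),("now",np.median(ps,0))):
    roi=np.zeros(d.shape,bool);roi[200:300,330:420]=1
    w=cloud("side",d,roi);q=(w[:,:2]-[.5548,-.1888])@np.c_[ex,ey]*1000;print(nm)
    for s in list(range(-70,71,20)):
        r=abs(q[:,0]-s)<7
        m=r&(abs(q[:,1])<10);n=r&(abs(q[:,1]-21)<3.5)|r&(abs(q[:,1]+21)<3.5)
        print(s,m.sum(),np.median(w[m,2]).round(4),"rail",n.sum(),np.median(w[n,2]).round(4))
E
```

```text
before
-70 41 0.0429 rail 25 0.0393
-50 33 0.0431 rail 24 0.0387
-30 32 0.0432 rail 21 0.0392
-10 30 0.043 rail 16 0.0395
10 26 0.0433 rail 15 0.0369
30 23 0.0409 rail 16 0.0371
50 25 0.0401 rail 16 0.0372
70 28 0.0414 rail 14 0.0359
now
-70 34 0.0388 rail 19 0.0386
-50 31 0.0387 rail 21 0.0389
-30 30 0.0388 rail 22 0.0389
-10 29 0.039 rail 16 0.0389
10 23 0.0387 rail 17 0.0387
30 29 0.0371 rail 16 0.037
50 26 0.0369 rail 16 0.0367
70 78 0.0562 rail 43 0.0555
```

All visible tags are flush with the rail, and tag 7, rolled twice, was flush in the earlier picture. I'll lift and go back to the cradle.

Emit:
servo_tool(
  moves=[
    {"dx":0,"dy":0,"dz":0.01,"roll":0,"jaw":0.1},
    {"dx":0,"dy":0,"dz":0.02,"roll":0,"jaw":0.1},
    {"dx":0,"dy":0,"dz":0.03,"roll":0,"jaw":0.1},
    {"dx":0,"dy":0,"dz":0.03,"roll":0,"jaw":0.1},
    {"dx":-0.005,"dy":0.03,"dz":0,"roll":4,"jaw":0.1},
    {"dx":-0.005,"dy":0.03,"dz":0,"roll":4,"jaw":0.1},
    {"dx":-0.005,"dy":0.03,"dz":0,"roll":4,"jaw":0.1},
    {"dx":-0.005,"dy":0.03,"dz":0,"roll":4,"jaw":0.1},
    {"dx":-0.005,"dy":0.03,"dz":0,"roll":4,"jaw":0.1},
    {"dx":-0.005,"dy":0.03,"dz":0,"roll":4,"jaw":0.1},
  ],
)

```text
t: 21.9
eef_pos: [0.552, 0.0811, 0.1947]
ee_rot: [-3.142, 0.002, 0.116]
force: [-0.0, 0.1, -4.4]
width: 0.0278
gripper_force: 40.0
```

Emit:
servo_tool(
  moves=[
    {"dx":-0.004,"dy":0.03,"dz":0,"roll":2,"jaw":0.1},
    {"dx":-0.004,"dy":0.03,"dz":0,"roll":2,"jaw":0.1},
    {"dx":-0.004,"dy":0.02,"dz":0,"roll":2,"jaw":0.1},
    {"dx":0,"dy":0.013,"dz":0,"roll":0.2,"jaw":0.1},
    {"dx":0,"dy":0,"dz":0,"roll":0,"jaw":0.1},
    {"dx":0,"dy":0,"dz":0,"roll":0,"jaw":0.1},
    {"dx":0,"dy":0,"dz":0,"roll":0,"jaw":0.1},
    {"dx":0,"dy":0,"dz":0,"roll":0,"jaw":0.1},
    {"dx":0,"dy":0,"dz":0,"roll":0,"jaw":0.1},
    {"dx":0,"dy":0,"dz":0,"roll":0,"jaw":0.1},
  ],
)

```text
t: 23.15
eef_pos: [0.5411, 0.1731, 0.1956]
ee_rot: [-3.142, -0.0, 0.222]
force: [0.2, 0.7, -4.7]
width: 0.0278
gripper_force: 40.0
```

```bash
python3 - <<'E' 2>/dev/null
from h import *
s=get_state();print(s["t"],s["eef_pos"],s["ee_rot"],s["force"])
p,d=grab_frame("side")
cv2.imwrite("pics/s5.png",cv2.resize(p[90:290,230:430,::-1],None,fx=3,fy=3))
E
```

```text
23.15 [0.54114938 0.17312087 0.19559541] [-3.14157037e+00 -6.17885664e-05  2.21693047e-01] [ 0.20819797  0.70457424 -4.72924314]
```

View pics/s5.png

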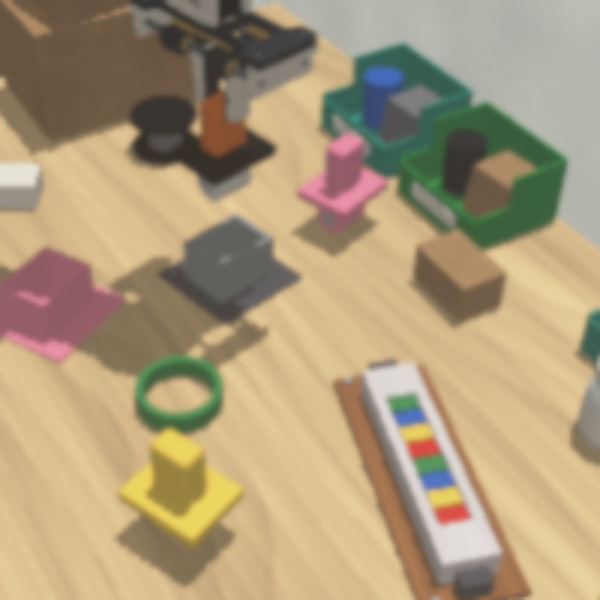

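All eight tags are flush, and the roller hangs upright above its cradle with the bystanders untouched. I'll lower it in.

Emit:
servo_tool(
  moves=[
    {"dx":0.001,"dy":0.001,"dz":-0.015,"roll":0.1,"jaw":0.1},
    {"dx":0,"dy":0,"dz":-0.015,"roll":0,"jaw":0.1},
    {"dx":0,"dy":0,"dz":-0.015,"roll":0,"jaw":0.1},
    {"dx":0,"dy":0,"dz":-0.015,"roll":0,"jaw":0.1},
    {"dx":0,"dy":0,"dz":-0.015,"roll":0,"jaw":0.1},
    {"dx":0,"dy":0,"dz":-0.015,"roll":0,"jaw":0.1},
    {"dx":0,"dy":0,"dz":-0.01,"roll":0,"jaw":0.1},
    {"dx":0,"dy":0,"dz":-0.005,"roll":0,"jaw":0.1},
    {"dx":0,"dy":0,"dz":-0.003,"roll":0,"jaw":0.1},
    {"dx":0,"dy":0,"dz":0,"roll":0,"jaw":0.1},
  ],
)

```text
t: 24.45
eef_pos: [0.5423, 0.1743, 0.0877]
ee_rot: [-3.142, -0.0, 0.224]
force: [0.8, -0.7, -4.6]
width: 0.0273
gripper_force: 40.0
```

Emit:
servo_tool(
  moves=[
    {"dx":0,"dy":0,"dz":-0.001,"roll":0,"jaw":0.1},
    {"dx":0,"dy":0,"dz":-0.001,"roll":0,"jaw":0.1},
    {"dx":0,"dy":0,"dz":-0.0005,"roll":0,"jaw":0.1},
    {"dx":0,"dy":0,"dz":0,"roll":0,"jaw":0.1},
    {"dx":0,"dy":0,"dz":0,"roll":0,"jaw":0.1},
    {"dx":0,"dy":0,"dz":0,"roll":0,"jaw":0.1},
    {"dx":0,"dy":0,"dz":0,"roll":0,"jaw":0.1},
    {"dx":0,"dy":0,"dz":0,"roll":0,"jaw":0.1},
    {"dx":0,"dy":0,"dz":0,"roll":0,"jaw":0.1},
    {"dx":0,"dy":0,"dz":0,"roll":0,"jaw":0.1},
  ],
)

```text
t: 25.7
eef_pos: [0.5421, 0.1742, 0.0851]
ee_rot: [3.142, 0.0, 0.224]
force: [0.1, -0.9, -5.4]
width: 0.0276
gripper_force: 40.0
```

Emit:
servo_tool(
  moves=[
    {"dx":0,"dy":0,"dz":-0.001,"roll":0,"jaw":0.1},
    {"dx":0,"dy":0,"dz":-0.0005,"roll":0,"jaw":0.1},
    {"dx":0,"dy":0,"dz":0,"roll":0,"jaw":0.1},
    {"dx":0,"dy":0,"dz":0,"roll":0,"jaw":0.1},
    {"dx":0,"dy":0,"dz":0,"roll":0,"jaw":0.1},
    {"dx":0,"dy":0,"dz":0,"roll":0,"jaw":0.1},
    {"dx":0,"dy":0,"dz":0,"roll":0,"jaw":0.1},
    {"dx":0,"dy":0,"dz":0,"roll":0,"jaw":0.1},
    {"dx":0,"dy":0,"dz":0,"roll":0,"jaw":0.1},
    {"dx":0,"dy":0,"dz":0,"roll":0,"jaw":0.1},
  ],
)

```text
t: 26.95
eef_pos: [0.5423, 0.1744, 0.0845]
ee_rot: [-3.141, -0.001, 0.224]
force: [-4.0, 0.6, 4.9]
width: 0.0277
gripper_force: 40.0
```

It's on the rim, with about 10 N of contact. I'll open and retreat upwards.

Emit:
servo_tool(
  moves=[
    {"dx":0,"dy":0,"dz":0.0005,"roll":0,"jaw":0.5},
    {"dx":0,"dy":0,"dz":0,"roll":0,"jaw":0.8},
    {"dx":0,"dy":0,"dz":0,"roll":0,"jaw":0.9},
    {"dx":0,"dy":0,"dz":0,"roll":0,"jaw":0.9},
    {"dx":0,"dy":0,"dz":0,"roll":0,"jaw":0.9},
    {"dx":0,"dy":0,"dz":0,"roll":0,"jaw":0.9},
    {"dx":0,"dy":0,"dz":0,"roll":0,"jaw":0.9},
    {"dx":0,"dy":0,"dz":0,"roll":0,"jaw":0.9},
    {"dx":0,"dy":0,"dz":0,"roll":0,"jaw":0.9},
    {"dx":0,"dy":0,"dz":0,"roll":0,"jaw":0.9},
  ],
)

```text
t: 28.2
eef_pos: [0.5421, 0.1742, 0.0841]
ee_rot: [3.142, 0.0, 0.224]
force: [1.1, -0.4, -0.1]
width: 0.0789
gripper_force: 0.0
```

Emit:
servo_tool(
  moves=[
    {"dx":0,"dy":0,"dz":0.01,"roll":0,"jaw":0.9},
    {"dx":0,"dy":0,"dz":0.02,"roll":0,"jaw":0.9},
    {"dx":0,"dy":0,"dz":0.02,"roll":0,"jaw":0.9},
    {"dx":0,"dy":0,"dz":0.03,"roll":0,"jaw":0.9},
    {"dx":0,"dy":0,"dz":0.03,"roll":0,"jaw":0.9},
    {"dx":0,"dy":0,"dz":0.02,"roll":0,"jaw":0.9},
    {"dx":0,"dy":0.03,"dz":0,"roll":0,"jaw":0.9},
    {"dx":0,"dy":0.04,"dz":0,"roll":0,"jaw":0.9},
    {"dx":0,"dy":0.04,"dz":0,"roll":0,"jaw":0.9},
    {"dx":0,"dy":0.04,"dz":0,"roll":0,"jaw":0.9},
  ],
)

```text
t: 29.45
eef_pos: [0.5421, 0.3254, 0.2151]
ee_rot: [-3.141, -0.001, 0.224]
force: [0.9, -1.1, -0.0]
width: 0.0788
gripper_force: 0.0
```

```bash
python3 - <<'E' 2>/dev/null
from h import *
s=get_state();print(s["t"],s["eef_pos"],s["force"],s["width"])
p,d=grab_frame("top");H=hsv(p)
roi=np.zeros(d.shape,bool);roi[160:225,230:290]=1
for n,lo,hi in(("foot",-.01,.03),("plate",.06,.08),("grip",.115,.14)):
    w=cloud("top",d,roi&((H[...,1]<90)&(H[...,2]<110)|(n=="grip")));m=(w[:,2]>lo)&(w[:,2]<hi);print(n,m.sum(),np.median(w[m,2]),rect(w[m]))
ps=np.median([grab_frame("top")[1] for _ in range(4)],0)
a=np.deg2rad(72.6);ex=np.array([np.cos(a),np.sin(a)]);ey=np.array([-ex[1],ex[0]])
roi[:]=0;roi[155:222,318:425]=1;w=cloud("top",ps,roi);q=(w[:,:2]-[.5548,-.1888])@np.c_[ex,ey]*1000
print([np.median(w[(abs(q[:,0]-s)<8)&(abs(q[:,1])<11),2]).round(4) for s in range(-110,111,20)])
c1=p[100:260,210:430,::-1]
cv2.imwrite("pics/t6.png",cv2.resize(c1,None,fx=3,fy=3))
E
```

```text
29.45 [0.54214471 0.32544766 0.21506371] [ 0.88980159 -1.06871022 -0.04406495] 0.0788071775443894
foot 678 0.004566699262703703 (array([541.8, 173.2]), array([119.7, 121.2]), 12.1)
plate 460 0.0693377598307669 (array([542. , 174.3]), array([89.2, 72.3]), 12.4)
grip 142 0.1268812554220967 (array([541.6, 174.3]), array([44.3, 27.5]), 13.9)
[np.float64(0.039), np.float64(0.0392), np.float64(0.0388), np.float64(0.0388), np.float64(0.0388), np.float64(0.0389), np.float64(0.039), np.float64(0.0389), np.float64(0.0388), np.float64(0.0385), np.float64(0.0392), np.float64(0.0385)]
```

View pics/t6.png

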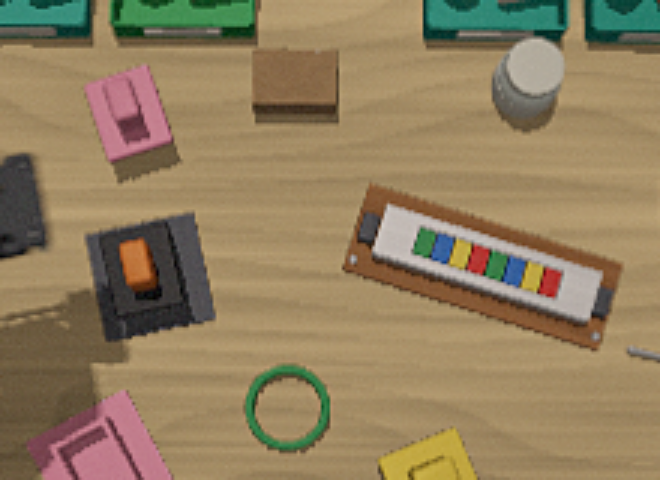

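The roller sits centred in its cradle with its plate top at 69 mm. All tags read 39 mm, level with the rail, and the gripper is clear. I'll hand in.

```bash
python3 -c "
from station import *
print(job_done())"
```

```text
the job is handed in; nothing more can be done
None
```

I handed the job in at about 30 s: all eight tags measured flush with the rail, and the roller was back upright on its cradle rim, released. The hand-in call returned no verdict.

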